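Serve two thick cells from the gravity magazine

TASK

The cell tester needs two of the thick battery cells: at the magazine that holds the thick cells, press its rocker's paddle all the way down with your fingertips so that the gate at the other end lifts and one cell rolls out into the pick-up bay, let the rocker come right back up so that the next cell rolls up to the gate, and then do the same a second time. Finish with exactly two thick cells lying in the bay, the rest of the queue behind the shut gate and the rocker back up. Do not touch any cell or lift the gate by hand, leave the magazine with the thin cells alone, and do not disturb the other things on the bench.

Things in the scene. Friction and masses are not known exactly. Their poses are not given: they have to be found in the camera images.
- mag_thick: aluminium gravity magazine of the thick cells, fixed: open lane 74 x 257 mm sloping down 12 deg to the robot (-x), on a base plate 262 x 96; lower 105 mm: pick-up bay with end stop, above it, behind the gate at x = -29 mm: the queue. Origin: under the base plate's centre, on the bench; x up the lane, y left. Highest point 120 mm. Stands left or right of the other magazine, turned up to 0.25 rad.
- mag_thin: aluminium gravity magazine of the thin cells, fixed: open lane 74 x 257 mm sloping down 12 deg to the robot (-x), on a base plate 262 x 96; lower 105 mm: pick-up bay with end stop, above it, behind the gate at x = -27 mm: the queue. Origin: under the base plate's centre, on the bench; x up the lane, y left. Highest point 120 mm. Stands left or right of the other magazine, turned up to 0.25 rad.
- thick_paddle: press paddle of the thick cells' rocker: rubber-faced tab 34 (along the lever) x 42 mm, out to the left (+y) of the lane. Origin: centre of its top; x along the lever away from the pivot, z normal to the top. At rest at (32, 62, 105) mm in the magazine's frame, sloping up by 0.45 rad away from the robot; pressed right down it is 44 mm lower, sloping down by 0.45; it shifts under 7 mm in x.
- thick_rocker (a joint): angle of the thick cells' rocker, rad: 0 at rest (paddle up, gate shut), 0.90 pressed down to its hard stop. From about 0.65 the gate frees the front cell, while a hold-back roller stops the next: one cell for each full press and release. Press force at the paddle: 2 N at first, up to about 8 N on the way, 7 N held down. Its spring brings it back up when let go.
- thick_pivot (a point): pivot of the thick cells' rocker, across the lane at (-13, 0, 82) mm in the magazine's frame, 50 mm from the paddle along the lever.
- thick_gate: the gate: a steel cross roller 6 mm in diameter and 72 mm long, across the lane on the robot's side of the thick cells' rocker, resting in front of the first cell; it lifts 15 mm as the paddle is pressed. Origin: its centre.
- thick_bay (a point): point in the thick cells' pick-up bay, at (-98, 0, 52) mm in the magazine's frame: midway between the centres of two cells that lie in the bay, one against the end stop and one behind it (each then 16 mm from this point). A freed cell is there within about 1.5 s.
- thick_head (a point): head of the thick queue, at (-11, 0, 71) mm in the magazine's frame: where the centre of the front cell lies when it rests against the shut gate.
- thin_paddle: press paddle of the thin cells' rocker: rubber-faced tab 34 (along the lever) x 42 mm, out to the left (+y) of the lane. Origin: centre of its top; x along the lever away from the pivot, z normal to the top. At rest at (29, 62, 95) mm in the magazine's frame, sloping up by 0.45 rad away from the robot; pressed right down it is 44 mm lower, sloping down by 0.45; it shifts under 7 mm in x.
- thin_rocker (a joint): angle of the thin cells' rocker, 0 at rest, 0.90 rad pressed down.
- thick_1: a cylindrical battery cell 32 mm in diameter and 70 mm long, 140 g, blue sleeve with steel ends, lying across the lane of its magazine. Number 1 from the gate at the start. Origin: its centre; its own axis is y. It rolls, so its x and z turn with it.
- thick_2: a cylindrical battery cell 32 mm in diameter and 70 mm long, 140 g, blue sleeve with steel ends, lying across the lane of its magazine. Number 2 from the gate at the start. Origin: its centre; its own axis is y. It rolls, so its x and z turn with it.
- thick_3: a cylindrical battery cell 32 mm in diameter and 70 mm long, 140 g, blue sleeve with steel ends, lying across the lane of its magazine. Number 3 from the gate at the start. Origin: its centre; its own axis is y. It rolls, so its x and z turn with it.
- thick_4: a cylindrical battery cell 32 mm in diameter and 70 mm long, 140 g, blue sleeve with steel ends, lying across the lane of its magazine. Number 4 from the gate at the start. Origin: its centre; its own axis is y. It rolls, so its x and z turn with it.
- thin_1: a cylindrical battery cell 21 mm in diameter and 70 mm long, 70 g, blue sleeve with steel ends, lying across the lane of its magazine. Number 1 from the gate at the start. Origin: its centre; its own axis is y. It rolls, so its x and z turn with it.
- thin_2: a cylindrical battery cell 21 mm in diameter and 70 mm long, 70 g, blue sleeve with steel ends, lying across the lane of its magazine. Number 2 from the gate at the start. Origin: its centre; its own axis is y. It rolls, so its x and z turn with it.
- thin_3: a cylindrical battery cell 21 mm in diameter and 70 mm long, 70 g, blue sleeve with steel ends, lying across the lane of its magazine. Number 3 from the gate at the start. Origin: its centre; its own axis is y. It rolls, so its x and z turn with it.
- thin_4: a cylindrical battery cell 21 mm in diameter and 70 mm long, 70 g, blue sleeve with steel ends, lying across the lane of its magazine. Number 4 from the gate at the start. Origin: its centre; its own axis is y. It rolls, so its x and z turn with it.
- spool: bystander: grey reel of solder wire standing upright, 56 mm in diameter, 46 mm high, between the two magazines. Origin: centre of its underside.
- screwdriver: bystander: screwdriver 190 mm long lying crosswise behind the upper end of the thick cells' magazine. Origin under its middle; x towards its tip.
- multimeter: bystander: hand-held multimeter 160 x 78 x 40 mm lying crosswise behind the upper end of the thin cells' magazine. Origin: centre of its underside.
- wash_bottle: bystander: white plastic bottle, 68 mm in diameter, 170 mm high, standing to the right of the right-hand magazine. Origin: centre of its underside.
- tweezers: bystander: steel tweezers about 125 mm long and 5 mm high, lying in front of the gap between the two magazines. Origin: middle of its underside.
- syringe: bystander: syringe about 160 mm long and 17 mm thick, lying on the green notebook to the left. Origin: middle of the barrel's underside.
Mind the look-alikes: they are no part of the job. Leave any brown or green look-alike of the thick_3 alone.

How it is judged:
On the way, in this order (a step that is already met when the one before it is completed fails the run):
1. the fingers hold the thick cells' paddle down, the first cell has passed the gate and the second is held back (value of joint thick_rocker above 0.7 rad and contact force between the fingers and thick_paddle above 0.3 N and x of thick_1 in the frame of mag_thick below -0.045 m and x of thick_2 in the frame of mag_thick above 0 m), for 0.1 s.
2. the rocker is back up, the first cell lies in the bay and the second has rolled up to the gate (value of joint thick_rocker below 0.08 rad and distance between thick_1 and thick_bay below 0.026 m and distance between thick_2 and thick_head below 0.008 m), for 0.1 s.
3. the fingers hold the paddle down again, the second cell has passed the gate and the third is held back (value of joint thick_rocker above 0.7 rad and contact force between the fingers and thick_paddle above 0.3 N and x of thick_2 in the frame of mag_thick below -0.045 m and x of thick_3 in the frame of mag_thick above 0 m), for 0.1 s.
At the end, for the whole second after the job is handed in: Thick cells 1 and 2 lie in the bay, each centre within 26 mm of site thick_bay; cell 3 rests at the gate, within 8 mm of site thick_head, and cell 4 behind it, within 42 mm of it; all four at rest (below 30 mm/s); both rockers back up (below 0.08 rad) (value of joint each of thick_rocker, thin_rocker below 0.08 rad and distance between each of thick_1, thick_2 and thick_bay below 0.026 m and distance between thick_3 and thick_head below 0.008 m and distance between thick_4 and thick_head below 0.042 m and x of thick_4 in the frame of mag_thick above 0 m and linear speed of each of thick_1, thick_2, thick_3, thick_4 below 0.03 m/s); the robot touches nothing.
It fails at once if a cell is touched by the robot (contact force between any of the fingers, the arm and thick_1 above 0.3 N or contact force between any of the fingers, the arm and thick_2 above 0.3 N or contact force between any of the fingers, the arm and thick_3 above 0.3 N or contact force between any of the fingers, the arm and thick_4 above 0.3 N or contact force between any of the fingers, the arm and thin_1 above 0.3 N or contact force between any of the fingers, the arm and thin_2 above 0.3 N or contact force between any of the fingers, the arm and thin_3 above 0.3 N or contact force between any of the fingers, the arm and thin_4 above 0.3 N).
It fails at once if the gate is lifted or touched by hand (contact force between any of the fingers, the arm and thick_gate above 0.3 N).
It fails at once if a third thick cell is let out (x of any of thick_3, thick_4 in the frame of mag_thick below -0.03 m).
It fails at once if the thin cells' rocker is worked (over 0.15 rad) or one of its cells is moved by over 15 mm (value of joint thin_rocker above 0.15 rad or distance of any of thin_1, thin_2, thin_3, thin_4 from where it was at the start of the episode above 0.015 m).
It fails at once if a bystander is moved by over 25 mm or lifted (distance of any of spool, screwdriver, multimeter, wash_bottle, tweezers, syringe from where it was at the start of the episode above 0.025 m).
It also fails if it takes over 35 s, if anything falls off the work surface, if the arm or the gripper's body presses on something with over 40 N, if the wrist force passes 120 N, or if a joint passes its speed limit or range.

ROBOT

A 6-joint arm with a two-finger parallel gripper is mounted at the origin on the work surface. World frame = base frame: x ahead of the robot, y to its left, z up, the work surface at z = 0. Lengths are in m, angles in rad, forces in N, time in s.
With the tool pointing down it reaches from about 0.375 to 0.9 m from the base axis. Payload 3.1 kg.
Tool frame: the origin (TCP) lies on the centre line of the jaws, within the pads' length; the fingertips stand robot.tip_reach ahead of it and the grasp point (between the pads) lies 8 mm behind it (robot.tip_reach is the distance from the TCP to the fingertips, in m); z points along the fingers, y is the line along which they close (so a half turn about z gives the same grasp; the last joint's range is limited). The gripper opens to 87 mm and grips with 3 to 60 N. Pads are 19 mm wide; open, the fingers measure 117 mm over their backs; the gripper's body (75 mm by 190 mm) begins 51 mm behind the grasp point.
Start: joints at [1.03, 0.527, 1.433, -0, 1.181, -0.178], TCP at [0.222, 0.584, 0.234] pointing down, gripper open.
Joint ranges: [-3.08, 3.08], [-0.75, 2.2], [0.22, 2.44], [-1.43, 4.57], [0, 2.65], [-2.85, 2.85]. Speed limits (rad/s): [2.79, 2.79, 3.14, 3.14, 3.14, 3.14].

INTERFACE

Orientations are given as a unit quaternion [x, y, z, w].
In Python, from rig import robot gives the robot as it stands.
- The arm moves only by the tool jog_arm, never from a script. Its argument "motion" is one flat list of numbers, 7 for each row, row after row: the shift along the tool's x, y, z scaled (see below), then the turn, a rotation vector about the tool's x, y, z scaled (see below), then the gripper's target within -1 to 1 (shut at 1, half-way at 0, fully open at -1). In form: [x, y, z, rx, ry, rz, hand, x, y, z, rx, ry, rz, hand, ...]. A call has 1 to 12 rows; each row shifts and turns the commanded pose from where the row before left it, along the tool's axes as they then stand; what a row does not reach is not made up. The controller multiplies each number of a shift by 4 cm and each number of a turn by 4 degrees. A row lasts 1/8 s, in which the tool goes at most 62.5 mm and 10.7 degrees, less where a joint would pass 70% of its speed; a pose out of reach is approached as far as the arm can. A call with a number of a shift or a turn outside -1 to 1 is refused whole. A call with a gripper value outside its range is refused whole. The fingers move at their own pace and stop on an object; "grip_force" is the grip in N (left out, the last holds). Time passes only in rows, so rows that do not move let the fingers close. It gives the time, the measured TCP pose, the force, the opening and the grip force at its end, in the units of the state.
- robot.get_obs(): the state, without advancing time (a new reading comes with each control period).
- robot.camera(name): name is "scene" or "top" or "wrist"; returns the picture (420x560x3 uint8, blue, green, red); there is no depth.
- robot.calibration(name): a dict with "fx", "fy", "cx", "cy" (pixels), "R" (3x3) and "t" (3): a world point X has camera coordinates R X + t; the wrist camera has in their place "T_tool_cam" (4x4, takes a point from camera to tool coordinates, whose origin is the TCP and whose axes are the flange's). Camera axes: x right, y down, z forward; pixel columns grow to the right and rows downward; lengths in m; the calibration is good to about 2 mm. A picture is of the moment at which its call begins: read the wrist's pose just before it. calibration takes no time and is no camera call.
- robot.hand_in(): hands the job in; it is judged then, once.
The state is a dict: "time": time; "q": joint angles; "joint_velocities": joint speeds; "joint_torque": joint torques, N m; "position": TCP position; "tool_rot": TCP orientation; "ft_force": force on the tool from outside, world axes, zero at the start; "moment": the same for the moment, N m; "grip_width": finger opening in m; "grip_force": force on a finger pad.
Only numpy, scipy, OpenCV 4.12 (cv2) and the standard library are available. Lean on these libraries where they do the work, as an engineer would, in place of code of your own. Each camera call takes 0.05 s, during which the arm holds its last target. There are 200 camera calls.

## Working session

There is one attempt and no reset: what is moved stays moved. The work goes in short steps, Python scripts to look and compute and a tool call to move; the robot and the scene stay as the last step left them, time stands still between calls to the robot, and variables do not carry over. Pictures are saved under pics/ and viewed, at most 10 in all, crops included, and the job is handed in when it is done.

Besides the shell and the picture viewer there is one more tool, called after "Call:" as name(argument=value, ...), one argument or row to a line, values as JSON. jog_arm: Moves the arm, as the interface text tells. Shifts and turns lie within -1 to 1; 1 stands for 4 cm of shift or 4 degrees of turn. Its arguments: {"type":"object","properties":{"motion":{"type":"array","items":{"type":"number"}},"grip_force":{"type":"number"}},"required":["motion"]}

```bash
mkdir -p pics
python3 - <<'E'
from rig import robot
import cv2,json
for n in ("top","scene"):
    cv2.imwrite(f"pics/{n}0.png",robot.camera(n)); print(n,{k:(v.tolist() if hasattr(v,'tolist') else v) for k,v in robot.calibration(n).items()})
print(robot.tip_reach, robot.get_obs())
E
```

```text
top {'fx': 387.6388521074349, 'fy': 387.6388521074349, 'cx': 282.68533344409644, 'cy': 204.64677691308893, 'R': [[-0.00808489430228215, -0.999637748998971, -0.025671097763662575], [-0.981196477108386, 0.012881308659941531, -0.19258126907178721], [0.1928421836482198, 0.023631391484165945, -0.9809451817213379]], 't': [0.035883453880127605, 0.6237298768046048, 0.9770882697024508]}
scene {'fx': 502.8285595461816, 'fy': 502.8285595461816, 'cx': 274.63418203375426, 'cy': 212.87200580516262, 'R': [[-0.6834406464481301, 0.7298761177772184, -0.013774450298220161], [0.5032919473953825, 0.45743652942041946, -0.7331091577921842], [-0.5287779292571936, -0.5079691666334267, -0.6799714900495584]], 't': [0.39417705060356234, -0.24444321484198614, 2.0398053108642586]}
0.011 {'time': 0.1, 'q': array([ 1.02949796e+00,  5.28383382e-01,  1.43374859e+00, -3.18962438e-05,
        1.18140301e+00, -1.78520781e-01]), 'joint_velocities': array([ 4.46859254e-05, -1.56314753e-03, -4.50522937e-03,  4.54968236e-04,
        5.70581802e-04, -9.83256656e-04]), 'joint_torque': array([ 5.59647615e-04, -4.40984881e+01, -1.77151161e+01,  6.35221833e-02,
        5.33227343e-02, -3.61978505e-05]), 'position': array([0.22145966, 0.58377812, 0.23267135]), 'tool_rot': array([ 1.80389701e-01,  9.83594740e-01, -9.14134662e-04, -3.28230536e-04]), 'ft_force': array([-0.5731675 , -0.08214035, -0.0693195 ]), 'moment': array([-0.01796304, -0.01093366, -0.04329971]), 'grip_force': 0.0, 'grip_width': 0.0869214355695629}
```

View pics/top0.png

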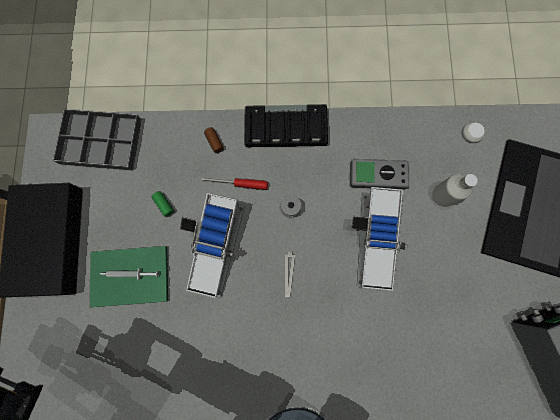

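View pics/scene0.png

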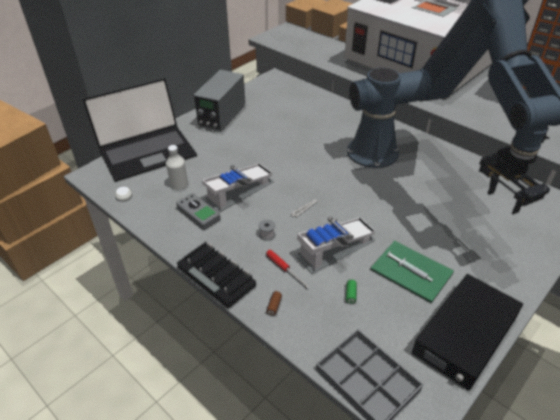

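Thick-cell candidates: the left magazine at top pixel (213,245), with fatter cells and the screwdriver behind it, and the right magazine at (382,240), with thin cells and the multimeter behind it. The brown (213,139) and green (163,204) cells are look-alikes. I choose the left magazine; its paddle is the dark tab at (188,225). I'll check that in a close crop.

Run:
```python
import cv2,numpy as np
a=cv2.imread("pics/top0.png")[180:305,165:265]; b=cv2.imread("pics/scene0.png")[205:275,285:385]
a=cv2.resize(a,None,fx=4.5,fy=4.5,interpolation=cv2.INTER_CUBIC)[:562]; b=cv2.resize(b,None,fx=3.4,fy=3.4,interpolation=cv2.INTER_CUBIC)
o=np.zeros((562,800,3),np.uint8);o[:a.shape[0],:a.shape[1]]=a;o[:b.shape[0],455:455+b.shape[1]]=b
cv2.imwrite("pics/crop1.png",o)
```

```text
(no output)
```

View pics/crop1.png

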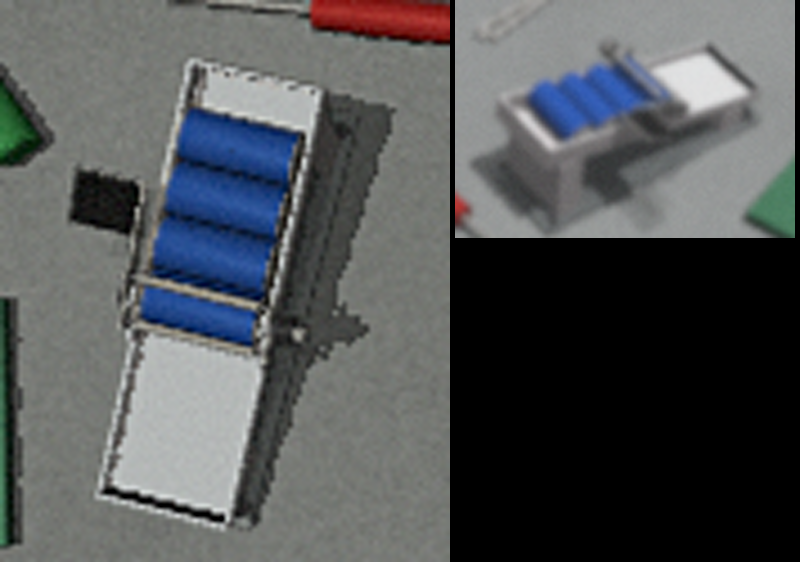

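The crop shows the left magazine with four fat blue cells and the shut gate roller. The dark rubber paddle is at crop (104,200), i.e. top pixel about (188,224).

```bash
cat > h.py <<'E'
from rig import robot
import numpy as np,cv2
from scipy.spatial.transform import Rotation as Ro
def ray(name,uv,z):
    c=robot.calibration(name);R=np.array(c["R"]);t=np.array(c["t"])
    d=R.T@np.array([(uv[0]-c["cx"])/c["fx"],(uv[1]-c["cy"])/c["fy"],1]);o=-R.T@t
    return o+d*(z-o[2])/d[2]
E
python3 - <<'E'
from h import *
im=cv2.imread("pics/top0.png")
m=np.zeros(im.shape[:2],np.uint8); m[215:235,179:197]=(im[215:235,179:197].max(2)<45)*255
M=cv2.moments(m,True);p=(M['m10']/M['m00'],M['m01']/M['m00']);print(p,cv2.minAreaRect(cv2.findNonZero(m)),M['m00'])
P=ray("top",p,.105);print("paddle",P)
b=im.astype(int);bl=((b[...,0]-b[...,2]>50)&(b[...,0]-b[...,1]>30)).astype(np.uint8);bl[:, :185]=0;bl[:,250:]=0;bl[:180]=0;bl[290:]=0
r=cv2.minAreaRect(cv2.findNonZero(bl));print(r)
f=lambda u,v:(u/4.5+165,v/4.5+180)
# gate roller ends, endstop top corners, upper end rim corners
for n,A,B,z in (("gate",(133,325),(255,350),.078),("stop",(100,492),(228,522),.055),("upper",(192,65),(322,92),.115)):
    a,c=ray("top",f(*A),z),ray("top",f(*B),z);d=a-c
    print(n,a,c,np.linalg.norm(d),"yaw",np.arctan2(d[1],d[0])-np.pi/2,(a+c)/2)
E
```

```text
(187.96875, 224.48125) ((188.97059631347656, 224.61766052246094), (16.73495864868164, 11.399173736572266), 14.03624439239502) 160.0
paddle [0.56700893 0.27055817 0.105     ]
((212.84835815429688, 229.85107421875), (25.596996307373047, 48.24156188964844), 12.87500286102295)
gate [0.49833014 0.25792529 0.078     ] [0.4833904  0.18717101 0.078     ] 0.07231434408620821 yaw -0.20809296871933136 [0.49086027 0.22254815 0.078     ]
stop [0.40419129 0.27946582 0.055     ] [0.38677857 0.20475105 0.055     ] 0.0767170115083461 yaw -0.22896885708442127 [0.39548493 0.24210844 0.055     ]
upper [0.64264754 0.22006705 0.115     ] [0.62594321 0.14554809 0.115     ] 0.07636825348656107 yaw -0.22051682650206694 [0.63429537 0.18280757 0.115     ]
```

The gate roller measures 72.3 mm (72 given), yaw is about −0.23, and the paddle agrees with the gate-based prediction to 3 mm. Press point is about (0.568, 0.2725). Moving above it with the fingers shut.

Call:
jog_arm(
  motion=[-0.9,-0.35,0,0,0,0,1,-0.9,-0.35,0,0,0,0,1,-0.9,-0.35,0,0,0,0,1,-0.9,-0.35,0,0,0,0,1,-0.9,-0.35,0,0,0,0,1,-0.9,-0.35,0,0,0,0,1,-0.9,-0.35,0,0,0,0,1,-0.9,-0.35,0,0,0,0,1,-0.9,-0.35,0,0,0,0,1,-0.9,-0.35,0,0,0,0,1,-0.9,-0.35,0,0,0,-0.95,1,-0.9,-0.35,0,0,0,-0.95,1],
  grip_force=10,
)

```text
time: 1.6
position: [0.5681, 0.2748, 0.233]
tool_rot: [0.114, 0.994, -0.0, -0.001]
ft_force: [0.7, 0.7, -0.2]
grip_width: 0.0008
grip_force: 0.0
```

Run:
```python
from h import *
o=robot.get_obs();im=robot.camera("wrist");cv2.imwrite("pics/w1.png",im)
R=Ro.from_quat(o['tool_rot']).as_matrix();print(o['time'],o['position'],R.round(3),o['grip_width'])
c=robot.calibration("wrist");T=np.array(c["T_tool_cam"]);print(T.round(3))
# predicted pixel of paddle centre, and tip
for X in ([.5655,.270,.105],):
    p=np.linalg.inv(T)@np.r_[R.T@(np.array(X)-o['position']),1];print(c['fx']*p[0]/p[2]+c['cx'],c['fy']*p[1]/p[2]+c['cy'])
d=R.T@(np.array([.568,.2725,.161])-o['position']);print("delta units",d/.04)
```

```text
1.6 [0.56808127 0.27482464 0.2329922 ] [[-0.974  0.226 -0.001]
 [ 0.226  0.974 -0.   ]
 [ 0.001 -0.001 -1.   ]] 0.0008350791912565612
[[-0.    -0.96  -0.281  0.077]
 [ 1.    -0.    -0.    -0.   ]
 [ 0.    -0.281  0.96  -0.15 ]
 [ 0.     0.     0.     1.   ]]
271.9766300117688 200.38895296455834
delta units [-0.0134002  -0.05610111  1.79982024]
```

View pics/w1.png

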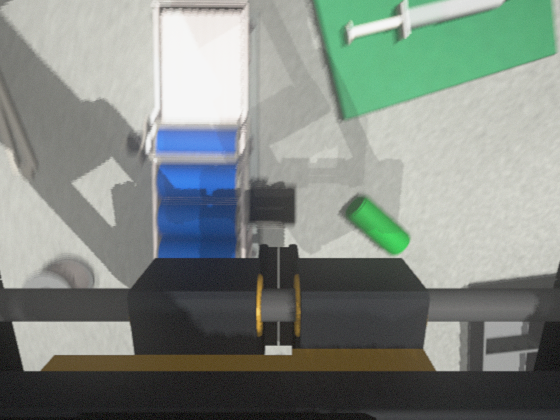

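The paddle sits at about (273,203), within 3 px of the predicted (272,200), and the lane is square to the tool. Descending and pressing.

Call:
jog_arm(
  motion=[0,-0.05,0.9,0,0,0,1,0,0,0.9,0,0,0,1,0,0,0.85,0,0,0,1,0,0,0.25,0,0,0,1,0,0,0.25,0,0,0,1,0,0,0.25,0,0,0,1,0,0,0.25,0,0,0,1,0,0,0.15,0,0,0,1,0,0,0,0,0,0,1,0,0,0,0,0,0,1],
)

```text
time: 2.9
position: [0.5682, 0.2743, 0.0831]
tool_rot: [0.115, 0.993, 0.001, 0.001]
ft_force: [0.2, -2.1, 8.3]
grip_width: 0.0006
grip_force: 3.5
```

Call:
jog_arm(
  motion=[0,0,0.15,0,0,0,1,0,0,0.1,0,0,0,1,0,0,0,0,0,0,1,0,0,0,0,0,0,1],
)

```text
time: 3.4
position: [0.5685, 0.2746, 0.0761]
tool_rot: [0.115, 0.993, 0.001, 0.002]
ft_force: [-4.9, -2.7, 22.9]
grip_width: 0.0006
grip_force: 9.2
```

Run:
```python
from h import *
o=robot.get_obs();print(o['time'],o['position'],o['ft_force'])
a=robot.camera("top")[180:305,165:265];b=robot.camera("scene")[205:275,285:385]
a=cv2.resize(a,None,fx=4.5,fy=4.5,interpolation=cv2.INTER_CUBIC)[:562]; b=cv2.resize(b,None,fx=3.4,fy=3.4,interpolation=cv2.INTER_CUBIC)
w=cv2.resize(robot.camera("wrist")[0:280,80:420],(340,280))
z=np.zeros((562,800,3),np.uint8);z[:a.shape[0],:a.shape[1]]=a;z[:b.shape[0],455:455+b.shape[1]]=b;z[270:550,455:795]=w
cv2.imwrite("pics/c2.png",z)
```

```text
3.4 [0.56846076 0.27462037 0.07610649] [-4.9197562  -2.65295966 22.9470783 ]
```

View pics/c2.png

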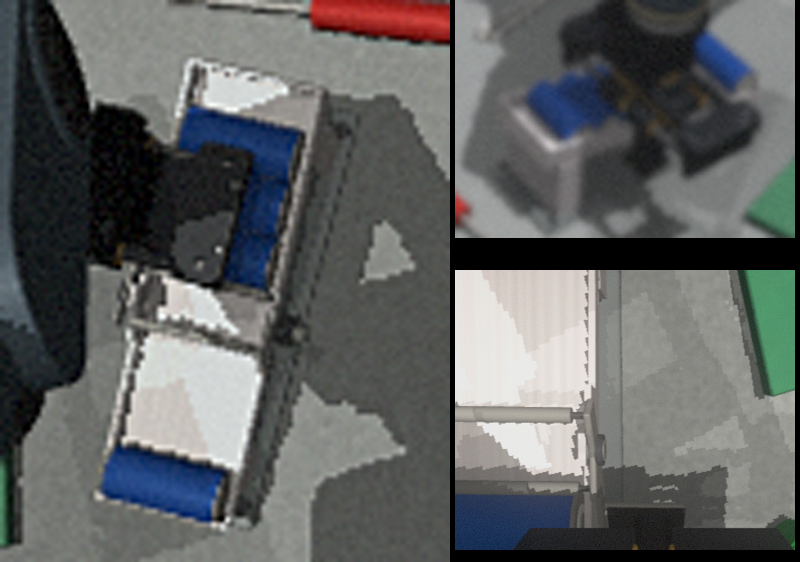

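Hard stop reached (23 N). Cell 1 lies at the end stop, at crop (163,485), and the other three are held back. Releasing.

Call:
jog_arm(
  motion=[0,0,-0.4,0,0,0,1,0,0,-0.4,0,0,0,1,0,0,-0.4,0,0,0,1,0,0,-0.4,0,0,0,1,0,-0.05,-0.4,0,0,0,1,0,0,0,0,0,0,1,0,0,0,0,0,0,1,0,0,0,0,0,0,1,0,0,0,0,0,0,1,0,0,0,0,0,0,1,0,0,0,0,0,0,1,0,0,0,0,0,0,1],
)

```text
time: 5.05
position: [0.5668, 0.272, 0.1515]
tool_rot: [0.115, 0.993, 0.0, 0.0]
ft_force: [-0.5, 0.1, -0.5]
grip_width: 0.0006
grip_force: 0.0
```

Run:
```python
from h import *
o=robot.get_obs();print(o['time'],o['position'],o['ft_force'])
a=robot.camera("top")[180:305,165:265];b=robot.camera("scene")[205:275,285:385]
a=cv2.resize(a,None,fx=4.5,fy=4.5,interpolation=cv2.INTER_CUBIC)[:562]; b=cv2.resize(b,None,fx=3.4,fy=3.4,interpolation=cv2.INTER_CUBIC)
w=cv2.resize(robot.camera("wrist")[0:280,80:420],(340,280))
z=np.zeros((562,800,3),np.uint8);z[:a.shape[0],:a.shape[1]]=a;z[:b.shape[0],455:455+b.shape[1]]=b;z[270:550,455:795]=w
cv2.imwrite("pics/c3.png",z)
```

```text
5.05 [0.56680384 0.27201709 0.15154609] [-0.54020849  0.11631254 -0.49479556]
```

View pics/c3.png

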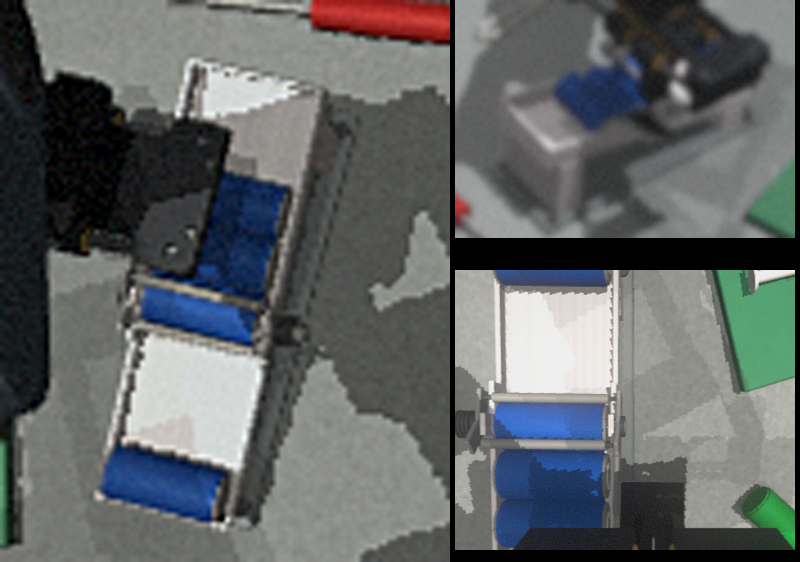

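The rocker is back up, cell 2 is at the gate at crop (200,312), and cell 1 is in the bay. Second press.

Call:
jog_arm(
  motion=[0,0,0.6,0,0,0,1,0,0,0.25,0,0,0,1,0,0,0.25,0,0,0,1,0,0,0.25,0,0,0,1,0,0,0.25,0,0,0,1,0,0,0.25,0,0,0,1,0,0,0.13,0,0,0,1,0,0,0,0,0,0,1,0,0,0,0,0,0,1,0,0,0,0,0,0,1,0,0,0,0,0,0,1,0,0,0,0,0,0,1],
)

```text
time: 6.7
position: [0.5666, 0.2726, 0.0766]
tool_rot: [0.115, 0.993, 0.0, 0.0]
ft_force: [-5.4, -2.1, 26.8]
grip_width: 0.0008
grip_force: 10.4
```

Run:
```python
from h import *
o=robot.get_obs();print(o['time'],o['position'],o['ft_force'])
a=robot.camera("top")[180:305,165:265]
cv2.imwrite("pics/c4.png",cv2.resize(a,None,fx=4.5,fy=4.5,interpolation=cv2.INTER_CUBIC))
```

```text
6.7 [0.56655427 0.27257383 0.07662279] [-5.40487231 -2.11900726 26.84705345]
```

View pics/c4.png

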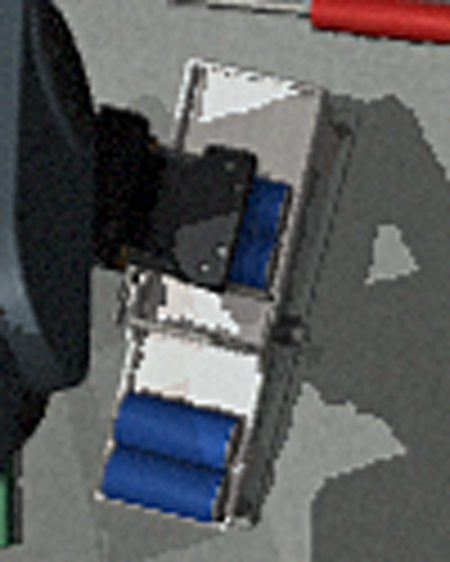

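Two cells are in the bay, at crop (175,430) and (163,485), and the other two are held back. Releasing and rising clear.

Call:
jog_arm(
  motion=[0,0,-0.4,0,0,0,1,0,0,-0.4,0,0,0,1,0,0,-0.4,0,0,0,1,0,0,-0.4,0,0,0,1,0,0,-0.5,0,0,0,1,0,0,-0.7,0,0,0,1,0,0,-0.7,0,0,0,1,0,0,-0.5,0,0,0,1,0,0,0,0,0,0,1,0,0,0,0,0,0,1,0,0,0,0,0,0,1,0,0,0,0,0,0,1],
)

```text
time: 8.25
position: [0.5663, 0.2719, 0.2313]
tool_rot: [0.115, 0.993, -0.0, -0.001]
ft_force: [-0.6, -0.8, 0.1]
grip_width: 0.0006
grip_force: 0.0
```

Call:
jog_arm(
  motion=[0,0,0,0,0,0,1,0,0,0,0,0,0,1,0,0,0,0,0,0,1,0,0,0,0,0,0,1,0,0,0,0,0,0,1,0,0,0,0,0,0,1],
)

```text
time: 9.0
position: [0.5668, 0.272, 0.2324]
tool_rot: [0.115, 0.993, 0.0, 0.0]
ft_force: [-0.2, -0.3, -0.4]
grip_width: 0.0006
grip_force: 0.0
```

Run:
```python
from h import *
o=robot.get_obs();print(o['time'],o['position'],o['ft_force'])
cv2.imwrite("pics/w5.png",robot.camera("wrist"))
```

```text
9.0 [0.56676309 0.27201195 0.23238609] [-0.18158749 -0.31529036 -0.36235359]
```

View pics/w5.png

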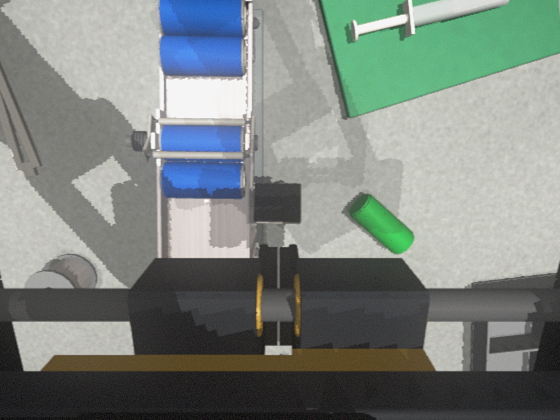

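Two cells lie in the bay, (202,15) and (202,55). The third is at the shut gate (202,138) with the fourth behind it (202,180), and the paddle is back up (277,202).

```bash
python3 -c "
from rig import robot
print(robot.hand_in())"
```

```text
the job is handed in; nothing more can be done
None
```

The job is handed in: two thick cells lie in the bay, the other two are queued behind the shut gate, the rocker is back up and the arm is clear; no verdict came back.

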